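# Drop two bearing balls from the rotary feeder

### The arm

A 6-joint arm with a two-finger parallel gripper is mounted at the origin on the work surface. World frame = base frame: x ahead of the robot, y to its left, z up, the work surface at z = 0. Lengths are in mm, angles in rad, forces in N, time in s.
With the tool pointing down it reaches from about 400 to 925 mm from the base axis. Payload 12.5 kg.
Tool frame: the origin (TCP) lies on the centre line of the jaws, within the pads' length; the fingertips stand 14 mm ahead of it and the grasp point (between the pads) lies 5 mm behind it; z points along the fingers, y is the direction in which the jaws open and shut (so a half turn about z gives the same grasp; the last joint's range is limited). The gripper opens to 95 mm and grips with 3 to 60 N. Pads are 20 mm wide; open, the fingers measure 119 mm over their backs; the gripper's body (75 mm by 180 mm) begins 59 mm behind the grasp point.
Start: joints at [-1.317, 0.491, 1.559, -0, 1.092, -0.106], TCP at [220.078, -584.988, 228.661] pointing down, gripper open.
Joint ranges: [-3.1, 3.1], [-0.84, 2.19], [0.05, 2.79], [-1.13, 4.28], [0.06, 2.93], [-2.69, 2.69]. Speed limits (rad/s): [2.22, 2.22, 2.79, 3.14, 3.14, 3.14].

### API

Orientations are given as [roll, pitch, yaw] about the fixed x, y, z axes, in that order (R = Rz(yaw) Ry(pitch) Rx(roll)).
In Python, from cell import * gives the robot as it stands.
- The arm moves only by the tool play_rows, never from a script. Its argument "moves" is a list of rows, each a list of 7 numbers: the shift along the tool's x, y, z in m, then the turn, a rotation vector about the tool's x, y, z in rad, then the opening in per cent of the stroke, from 0 (shut) to 100 (fully open). In form: [[tx, ty, tz, ax, ay, az, claw], ...]. A call has 1 to 8 rows; each row shifts and turns the pose as measured when the row begins, along the tool's axes as they then stand; what a row does not reach is not made up. A row lasts 1/10 s, in which the tool goes at most 50 mm and 8.59 degrees, less where a joint would pass 70% of its speed; a pose out of reach is approached as far as the arm can. A call is refused whole if a number of a shift passes 0.05 or a number of a turn 0.15, either way. A call with a gripper value outside its range is refused whole. The fingers move at their own pace and stop on an object; the grip force is fixed at half the most. Time passes only in rows, so rows that do not move let the fingers close. It gives the time, the measured TCP pose, the force and the opening at its end, in the units of the state.
- state(): the state, without advancing time (a new reading comes with each control period).
- read_camera(name): name is "scene" or "top" or "wrist"; returns a dict with "img" (400x640x3 uint8, red, green, blue), "fx", "fy", "cx", "cy" (pixels), "R" (3x3) and "t" (3): a world point X has camera coordinates R X + t. Camera axes: x right, y down, z forward; pixel columns grow to the right and rows downward; lengths in mm; the calibration is good to about 2 mm. The wrist camera is an equidistant fisheye: a pixel r from the principal point sees the ray r / f radians off the axis. A picture is of the moment at which its call begins. There is no depth.
- job_done(): hands the job in, once; it reports no verdict.
The state is a dict: "t": time; "joints": joint angles; "qvel": joint speeds; "tau": joint torques, N m; "eef_pos": TCP position; "tcp_rot": TCP orientation; "ft_force": force on the tool from outside, world axes, zero at the start; "moment": the same for the moment, N m; "opening": opening from 0.0 (shut) to 1.0 (fully open).
Only numpy, scipy, OpenCV 4.12 (cv2) and the standard library are available. Lean on these libraries where they do the work, as an engineer would, in place of code of your own. Each camera call takes 0.05 s, during which the arm holds its last target.

### The job

Of the two rotary feeders, use the one loaded with three steel balls. Slowly turn its drum counter-clockwise (seen from above) by the black crank knob so that two balls drop into its catch tray one at a time: let the first come to rest in the tray before the second is let out, and keep the third in the drum. Do not touch the balls, do not turn the other feeder (it holds pins), and let go of the knob when done.

Things in the scene. Friction and masses are not known exactly. Their poses are not given: they have to be found in the camera images.
- feeder: The ball feeder, bolted down: white-painted round housing, outer radius 77 mm, open on top, wall from 53 to 96 mm above the table. Origin: on the drum's vertical axis, at table height; z up. Its +x points out through the one side opening of the wall (about 42 mm wide, centred on +x), from where a chute falls into the tray.
- tray (a point): Centre of the floor (14 mm above the table) of the ball feeder's open steel catch tray, 158 mm from the drum's axis along the feeder's +x. Inside it measures 90 mm along that direction by 104 mm across; rim 55 mm above the table (38 mm under the chute). A ball lying in it has its centre 26 mm above the table.
- drum (a joint): Angle of the ball feeder's drum, rad, 0 at the start, growing counter-clockwise from above; stops at -0.1 and 2.6. Grey rotor with 8 pockets (30 mm wide) 45 degrees apart, floors sloping outwards: a ball rolls out by itself within a second once within some 10 degrees of the feeder's +x direction. Stays where it is left; the knob needs about 1.5 N.
- knob (a point): Top (143 mm above the table) of the ball feeder's upright black crank knob: a round post 18 mm thick and 42 mm tall, turning freely on its pin on a flat crank arm of the drum, 52 mm from the axis. It circles with the drum and starts 52 to 81 degrees counter-clockwise from the feeder's +x. Nothing else stands higher than 109 mm there.
- ball_1: Polished steel ball, 24 mm in diameter, 56 g; origin at its centre. In the drum its centre is 61 mm from the drum's axis and 81 mm above the table. It lies in the pocket nearest the opening, 31 to 61 degrees clockwise of it, and is the first to come out.
- ball_2: The same kind of ball, in the next pocket (45 degrees further clockwise); the second to come out. Origin at its centre.
- ball_3: The same kind of ball, in the pocket after that (another 45 degrees clockwise); it must stay in the drum. Origin at its centre.
- other_drum (a joint): Angle of the drum of the other feeder in rad, 0 at the start. That feeder looks the same but its drum holds three cylindrical steel pins (16 mm thick, 34 mm long) instead of balls; it is to be left alone.
- other_feeder: The other feeder, same shape and origin as the ball feeder; leave it alone.

How it is judged:
By the outcome, as a careful person would: the job done as asked, in the order asked, and still so for the second after the job is handed in, with the robot touching nothing.
It also fails if it takes over 38 s, if anything falls off the work surface, if the arm or the gripper's body presses on something with over 40 N, if the wrist force passes 120 N, or if a joint passes its speed limit or range.

## Working session

There is one attempt and no reset: what is moved stays moved. The work goes in short steps, Python scripts to look and compute and a tool call to move; the robot and the scene stay as the last step left them, time stands still between calls to the robot, and variables do not carry over. Pictures are saved under pics/ and viewed, and the job is handed in when it is done.

Besides the shell and the picture viewer there is one more tool, called after "Emit:" as name(argument=value, ...) on one line, values as JSON. play_rows: Moves the arm, as the interface text tells. Its arguments: {"type":"object","properties":{"moves":{"type":"array"}},"required":["moves"]}

```bash
mkdir -p pics; ls; python3 - <<'E'
from cell import *
import cv2
s=state();print(s)
for n in ["scene","top","wrist"]:
    c=read_camera(n);cv2.imwrite(f"pics/{n}0.png",c["img"][:,:,::-1])
    print(n,c["fx"],c["fy"],c["cx"],c["cy"],c["R"],c["t"])
E
```

```text
pics
{'t': 0.0, 'joints': array([-1.31660224e+00,  4.91526621e-01,  1.55945117e+00, -1.76401594e-05,
        1.09168034e+00, -1.05597284e-01]), 'qvel': array([-0.00065709, -0.00012969, -0.00119273, -0.00052559,  0.00265143,
        0.00055039]), 'tau': array([ 1.93759042e-03, -6.12629771e+01, -2.58172345e+01,  6.92745228e-02,
        4.82738181e-02, -8.93820561e-05]), 'eef_pos': array([ 220.01133204, -584.75455335,  228.08160884]), 'tcp_rot': array([-3.14053147e+00, -9.67434443e-05,  3.59799464e-01]), 'ft_force': array([ 0.18477082, -0.5351208 , -0.01663658]), 'moment': array([ 0.01868876, -0.03581686, -0.02631874]), 'opening': 0.9991931192311274}
scene 435.8693135850311 435.8693135850311 319.27000237785904 207.4818973282798 [[ 0.60275091  0.79770885  0.0187596 ]
 [ 0.55642753 -0.40335488 -0.72642497]
 [-0.57190885  0.44829167 -0.68698969]] [-337.88241112 -278.25372165 1501.98741348]
top 425.6674432535582 425.6674432535582 322.36945709901914 202.09144879625757 [[ 0.00111612 -0.99999582  0.00266701]
 [-0.98345869 -0.00158073 -0.18112566]
 [ 0.18112911 -0.00242074 -0.98345635]] [-20.87342215 590.58165533 909.06229888]
wrist 309.70691628693146 309.70691628693146 323.75322417690774 199.5125592519234 [[ 0.35192114 -0.93602766 -0.00193404]
 [-0.90854843 -0.34208523  0.23982797]
 [-0.22514722 -0.08264336 -0.97081348]] [-624.51108491  -27.06840026  390.79401331]
```

View pics/scene0.png

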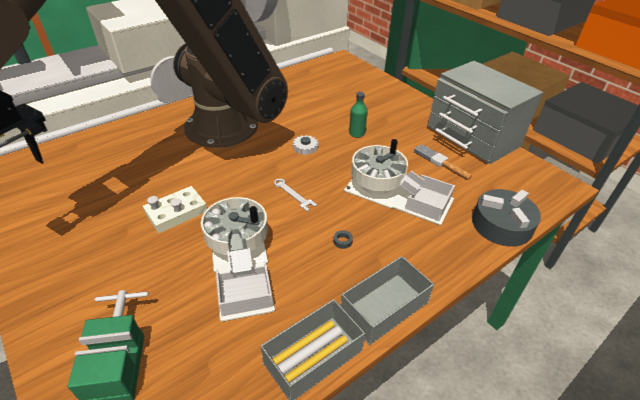

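View pics/top0.png

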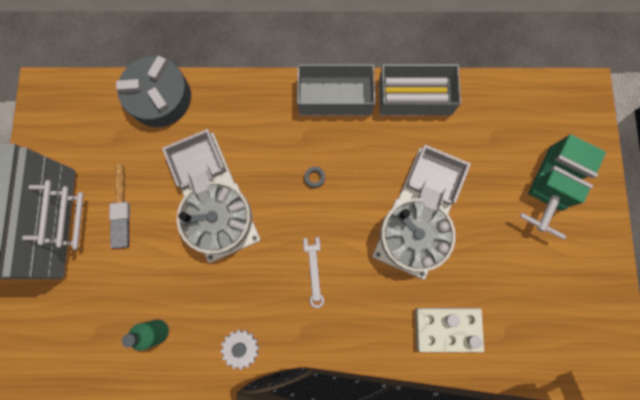

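View pics/wrist0.png

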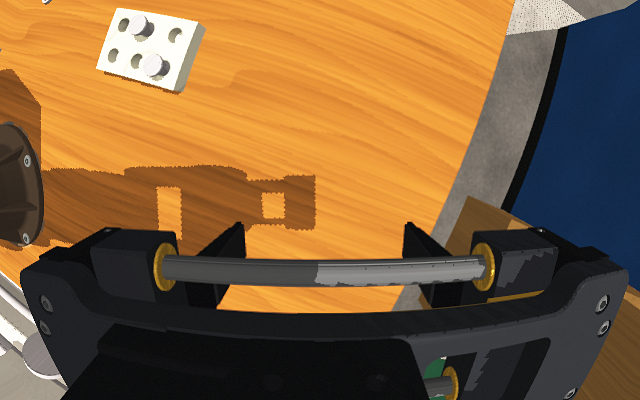

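The top view shows feeders near (213,217) and (418,235), both with black knobs. I'll zoom in to find the balls.

```bash
python3 - <<'E'
import cv2,numpy as np
t=cv2.imread("pics/top0.png");s=cv2.imread("pics/scene0.png")
a=cv2.resize(t[130:280,150:270],None,fx=3.2,fy=3.2,interpolation=cv2.INTER_CUBIC)
b=cv2.resize(t[140:290,360:480],None,fx=3.2,fy=3.2,interpolation=cv2.INTER_CUBIC)
cv2.imwrite("pics/z1.png",np.hstack([a,b]))
a=cv2.resize(s[130:230,340:460],None,fx=3.2,fy=3.2,interpolation=cv2.INTER_CUBIC)
b=cv2.resize(s[190:290,180:300],None,fx=3.2,fy=3.2,interpolation=cv2.INTER_CUBIC)
cv2.imwrite("pics/z2.png",np.hstack([a,b]))
E
```

```text
(no output)
```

View pics/z1.png

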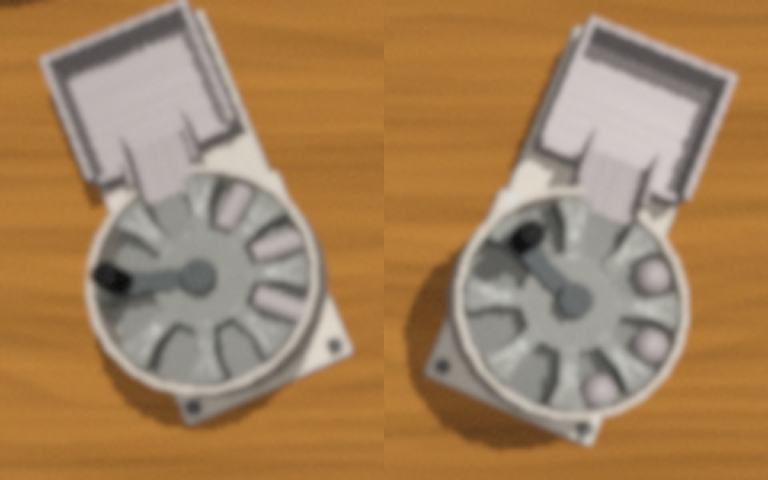

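View pics/z2.png

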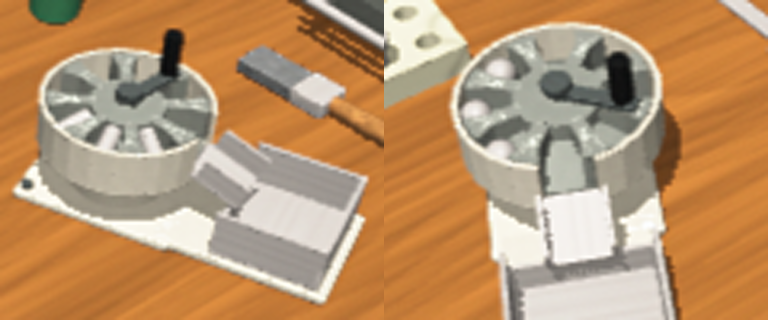

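```bash
cat > h.py <<'E'
import numpy as np,cv2
from scipy.optimize import least_squares
def ray(c,u,v):
    R=np.array(c["R"]);t=np.array(c["t"])
    if c.get("fish"):
        x,y=u-c["cx"],v-c["cy"];r=np.hypot(x,y);th=r/c["fx"]
        d=np.array([np.sin(th)*x/max(r,1e-9),np.sin(th)*y/max(r,1e-9),np.cos(th)])
    else: d=np.array([(u-c["cx"])/c["fx"],(v-c["cy"])/c["fy"],1.])
    d=R.T@d; return -R.T@t,d/np.linalg.norm(d)
def plane(c,u,v,z):
    o,d=ray(c,u,v);return o+d*(z-o[2])/d[2]
def tri(rs):
    A=np.zeros((3,3));b=np.zeros(3)
    for o,d in rs:
        P=np.eye(3)-np.outer(d,d);A+=P;b+=P@o
    X=np.linalg.solve(A,b)
    return X,[float(np.linalg.norm((np.eye(3)-np.outer(d,d))@(X-o))) for o,d in rs]
def proj(c,X):
    p=np.array(c["R"])@X+np.array(c["t"])
    if c.get("fish"):
        r=np.hypot(p[0],p[1]);th=np.arctan2(r,p[2])*c["fx"];return c["cx"]+th*p[0]/r,c["cy"]+th*p[1]/r
    return c["fx"]*p[0]/p[2]+c["cx"],c["fy"]*p[1]/p[2]+c["cy"]
def cam(n):
    from cell import read_camera
    c=dict(read_camera(n));c["fish"]=n=="wrist";return c
def circ(P):
    f=lambda q:np.hypot(P[:,0]-q[0],P[:,1]-q[1])-q[2]
    s=least_squares(f,[*P.mean(0)[:2],70],loss="soft_l1");return s.x,np.abs(s.fun).mean()
E
python3 - <<'E'
from h import *
T=cam("top");S=cam("scene")
for n,c,(x0,y0,x1,y1) in (("top",T,(380,190,430,250)),("scene",S,(240,195,275,240))):
    g=c["img"][y0:y1,x0:x1].max(2)
    k,l,st,ce=cv2.connectedComponentsWithStats((g<45).astype(np.uint8))
    for i in range(1,k):
        if st[i,4]>5: print(n,st[i],ce[i]+[x0,y0])
    ys,xs=np.nonzero(g<45)
    print(np.c_[xs+x0,ys+y0][:8].tolist(),np.c_[xs+x0,ys+y0][-8:].tolist())
def zp(u,v): return ((u-384)/3.2+360-.35,v/3.2+140-.35)
hub=plane(T,*zp(572,300),105);print("hub",hub)
rim=np.array([plane(T,*zp(*p),96) for p in [(454,296),(688,296),(478,370),(667,370),(500,215),(660,215),(570,415),(520,195)]])
print(circ(rim))
for p in [(653,275),(652,347),(600,388)]:
    b=plane(T,*zp(*p),81);print("ball",b,np.hypot(*(b-hub)[:2]),np.degrees(np.arctan2(*(b-hub)[1::-1])))
for p in [(592,16),(737,76),(690,200),(540,152)]:
    b=plane(T,*zp(*p),55 if p[1]<100 else 38);print("tray",b)
E
```

```text
top [19 21  8  8 40] [402.65  214.775]
[[405, 211], [406, 211], [402, 212], [403, 212], [404, 212], [401, 213], [402, 213], [403, 213]] [[400, 217], [401, 217], [402, 217], [403, 217], [404, 217], [401, 218], [402, 218], [403, 218]]
scene [ 10  12   8  16 101] [253.37623762 214.54455446]
[[251, 207], [252, 207], [253, 207], [254, 207], [250, 208], [251, 208], [252, 208], [253, 208]] [[253, 221], [254, 221], [255, 221], [256, 221], [252, 222], [253, 222], [254, 222], [255, 222]]
hub [ 514.26368518 -222.94458161  105.        ]
(array([ 516.13305102, -224.79470799,   77.75497337]), np.float64(1.9184327890772188))
ball [ 534.03473481 -284.26672947   81.        ] 64.4305845226159 -72.13001066964931
ball [ 485.188643   -281.12304806   81.        ] 65.03915771834457 -116.55386949492953
ball [ 457.74570535 -244.86473585   81.        ] 60.619924163750774 -158.8015204210448
tray [ 726.24820554 -257.10977219   55.        ]
tray [ 681.47281662 -359.51552178   55.        ]
tray [ 593.90350718 -326.11132019   38.        ]
tray [ 629.06682896 -219.3819961    38.        ]
```

```bash
python3 - <<'E'
from h import *
T=cam("top");S=cam("scene")
print("camT",ray(T,0,0)[0])
print(tri([ray(T,402.65,214.8),ray(S,253.4,214.5)]))
print("top end",tri([ray(T,404,212.5),ray(S,252.7,208.5)]), "planes143",plane(S,252.7,208.8,143),plane(T,402,214,143))
o=np.array([515.2,-224,0])
for z in(101,122,143):
  for a in (30,40,50): 
    p=o+[52*np.cos(np.radians(a)),52*np.sin(np.radians(a)),z];print(z,a,p,proj(T,p),proj(S,p))
E
```

```text
camT [ 416.17830999  -17.73918144 1001.04824576]
(array([ 551.24013249, -188.25920326,  121.13737212]), [0.48080641789166906, 0.4808064178916569])
top end (array([ 552.50864661, -187.97223218,  141.3051644 ]), [1.27281890082936, 1.272818900829498]) planes143 [ 554.23990958 -190.32030042  143.        ] [ 549.76691474 -182.34171356  143.        ]
101 30 [ 560.233321 -198.        101.      ] (np.float64(405.487330328876), np.float64(212.19267035327746)) (np.float64(252.72382199864325), np.float64(224.50499631784893))
101 40 [ 555.03431104 -190.5750443   101.        ] (np.float64(402.1018460578197), np.float64(214.58761347003266)) (np.float64(254.31171337201656), np.float64(221.90863622673888))
101 50 [ 548.6249557  -184.16568896  101.        ] (np.float64(399.20207732878026), np.float64(217.54897944946603)) (np.float64(255.24717043935254), np.float64(219.23018347953217))
122 30 [ 560.233321 -198.        122.      ] (np.float64(407.4406096787187), np.float64(210.60971382751603)) (np.float64(251.94252599027195), np.float64(218.15861565610894))
122 40 [ 555.03431104 -190.5750443   122.        ] (np.float64(403.9786773409121), np.float64(213.05852056445934)) (np.float64(253.5578294370801), np.float64(215.56475446788818))
122 50 [ 548.6249557  -184.16568896  122.        ] (np.float64(401.01401959517665), np.float64(216.08666692903248)) (np.float64(254.5113176549024), np.float64(212.88908108000703))
143 30 [ 560.233321 -198.        143.      ] (np.float64(409.48658457697945), np.float64(208.95163593046212)) (np.float64(251.13856404047743), np.float64(211.6281220707302))
143 40 [ 555.03431104 -190.5750443   143.        ] (np.float64(405.944674537227), np.float64(211.45678236223318)) (np.float64(252.78221250918293), np.float64(209.03799105946348))
143 50 [ 548.6249557  -184.16568896  143.        ] (np.float64(402.91216161752266), np.float64(214.55478763226108)) (np.float64(253.7543893672829), np.float64(206.366363652935))
```

Emit:
play_rows(moves=[[0.037, -0.021, 0, 0, 0, 0, 100], [0.037, -0.021, 0, 0, 0, 0, 100], [0.037, -0.021, 0, 0, 0, 0, 100], [0.037, -0.021, 0, 0, 0, 0, 100], [0.037, -0.021, 0, 0, 0, 0, 100], [0.037, -0.021, 0, 0, 0, 0, 100], [0.037, -0.021, 0, 0, 0, 0, 100], [0.037, -0.021, 0, 0, 0, 0, 100]])

```text
t: 1.15
eef_pos: [442.5, -318.3, 227.9]
tcp_rot: [3.14, -0.0, 0.351]
ft_force: [0.2, -0.2, 0.1]
opening: 1.003
```

```bash
python3 - <<'E'
from h import *
c=cam("wrist");cv2.imwrite("pics/w1.png",c["img"][:,:,::-1])
print(proj(c,np.array([551.5,-188,143])),proj(c,np.array([515,-224,105])))
E
```

```text
(np.float64(218.48728523940107), np.float64(31.841922958592733)) (np.float64(253.1835074706713), np.float64(89.71226809140492))
```

View pics/w1.png

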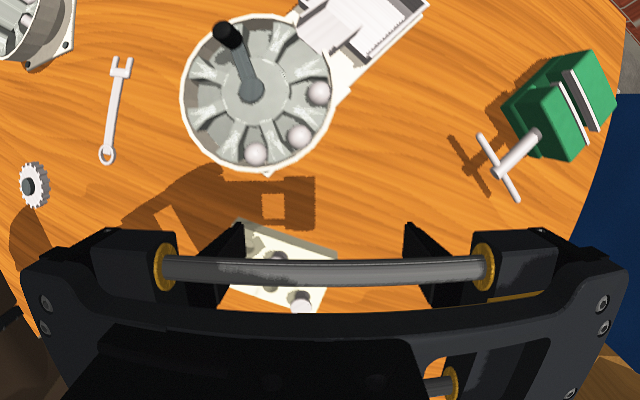

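The wrist view shows the ball feeder clearly. The hub is near (253,90), the knob top near (225,32), and the balls are at (319,93), (299,136) and (256,154). I'll zoom in to refine these.

```bash
python3 - <<'E'
import cv2
t=cv2.imread("pics/w1.png")
cv2.imwrite("pics/w1z.png",cv2.resize(t[0:185,170:430],None,fx=3,fy=3,interpolation=cv2.INTER_CUBIC))
E
```

```text
(no output)
```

View pics/w1z.png

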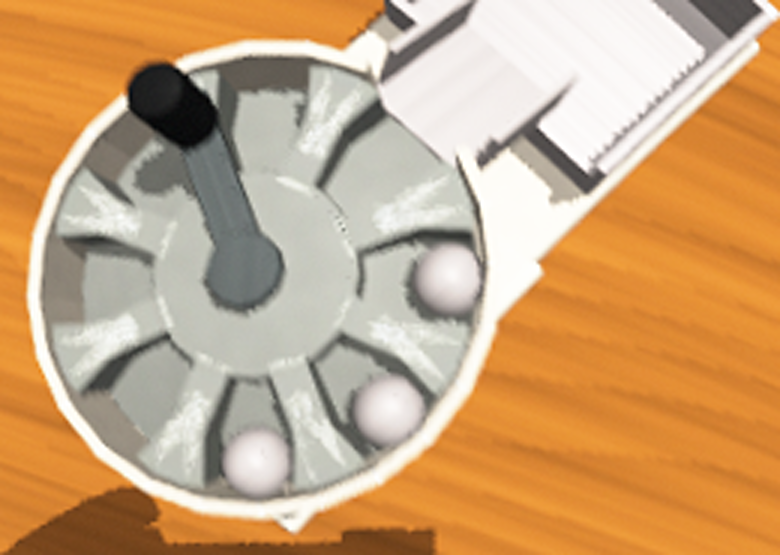

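```bash
python3 - <<'E'
from h import *
c=cam("wrist");S=cam("scene")
Z=lambda u,v:(u/3+170-.33,v/3-.33)
rim=np.array([plane(c,*Z(*p),96) for p in [(30,290),(60,160),(130,85),(270,40),(340,50),(65,415),(150,485),(290,518),(400,475),(480,360),(498,300)]])
q,e=circ(rim);print("rim",q,e)
k=Z(157,93);print("knob",plane(c,*k,143),tri([ray(c,*k),ray(S,252.7,208.8)]))
print("knob/hub",plane(c,*Z(245,267),109))
o=np.array([*q[:2],0])
def ang(P): d=P-o;return np.hypot(*d[:2]).round(1),np.degrees(np.arctan2(d[1],d[0])).round(1)
print("knobang",ang(plane(c,*k,143)))
for p in [(448,277),(389,410),(256,462)]: print("ball",ang(plane(c,*Z(*p),81)))
print("open",ang(plane(c,*Z(375,72),96)),ang(plane(c,*Z(470,150),96)))
E
```

```text
rim [ 517.72288871 -217.44526661   77.75781214] 0.9768481556489015
knob [ 555.89200878 -185.97531563  143.        ] (array([ 555.30995399, -188.98149732,  144.87205701]), [2.0092200922629506, 2.009220092262869])
knob/hub [ 518.03951021 -218.55261584  109.        ]
knobang (np.float64(49.5), np.float64(39.5))
ball (np.float64(61.2), np.float64(-71.5))
ball (np.float64(61.8), np.float64(-117.0))
ball (np.float64(61.9), np.float64(-162.3))
open (np.float64(74.8), np.float64(-10.8)) (np.float64(77.7), np.float64(-41.1))
```

Emit:
play_rows(moves=[[0.0375, -0.021, 0, 0, 0, 0, 100], [0.0375, -0.021, 0, 0, 0, 0, 100], [0.0375, -0.021, 0, 0, 0, 0, 100], [0.0375, -0.021, 0, 0, 0, 0, 100], [0, 0, 0, 0, 0, -0.13, 60], [0, 0, 0, 0, 0, -0.13, 60], [0, 0, 0, 0, 0, -0.13, 60], [0, 0, 0, 0, 0, 0, 60]])

```text
t: 2.1
eef_pos: [556.4, -189.6, 227.2]
tcp_rot: [3.139, 0.002, 0.75]
ft_force: [0.8, 0.1, 0.0]
opening: 0.721
```

```bash
python3 - <<'E'
from h import *
from cell import state
s=state();print(s["eef_pos"],s["tcp_rot"],s["t"])
out=[]
for n in ("top","scene","wrist"):
    c=cam(n);u,v=(int(x) for x in proj(c,np.array([530,-200,120])));print(n,u,v)
    if n=="wrist": w=c["img"]
    else:
        u=max(u,65);v=max(v,55);out.append(cv2.resize(c["img"][v-55:v+55,u-65:u+65],(390,330)))
cv2.imwrite("pics/a2.png",np.hstack(out)[:,:,::-1]);cv2.imwrite("pics/w2.png",w[:,:,::-1])
E
```

```text
[ 556.37636142 -189.58420706  227.16506939] [3.13941489e+00 1.80025324e-03 7.49793854e-01] 2.1
top 408 225
scene 244 211
wrist 312 230
```

View pics/a2.png

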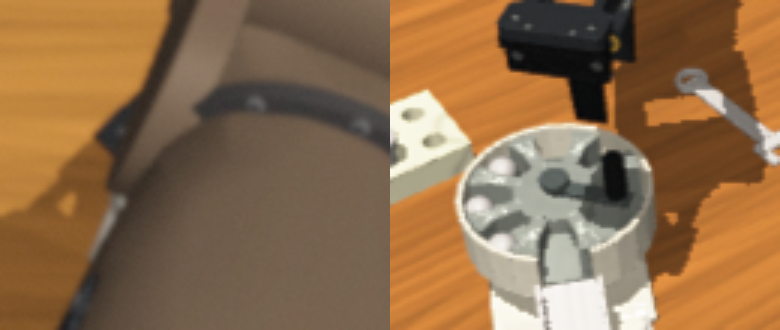

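View pics/w2.png

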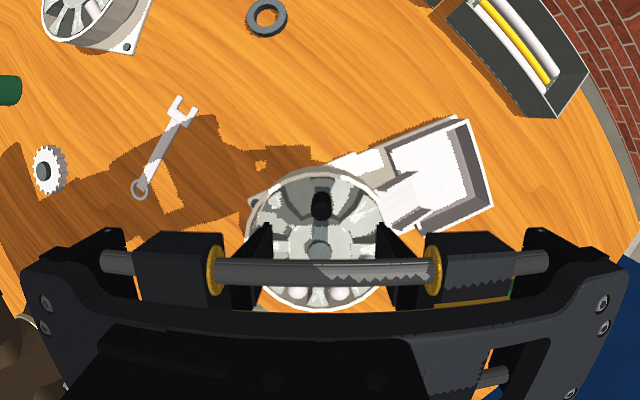

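```bash
python3 - <<'E'
import cv2
t=cv2.imread("pics/w2.png")
cv2.imwrite("pics/w2z.png",cv2.resize(t[100:310,235:505],None,fx=2.85,fy=2.85,interpolation=cv2.INTER_CUBIC))
E
```

```text
(no output)
```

View pics/w2z.png

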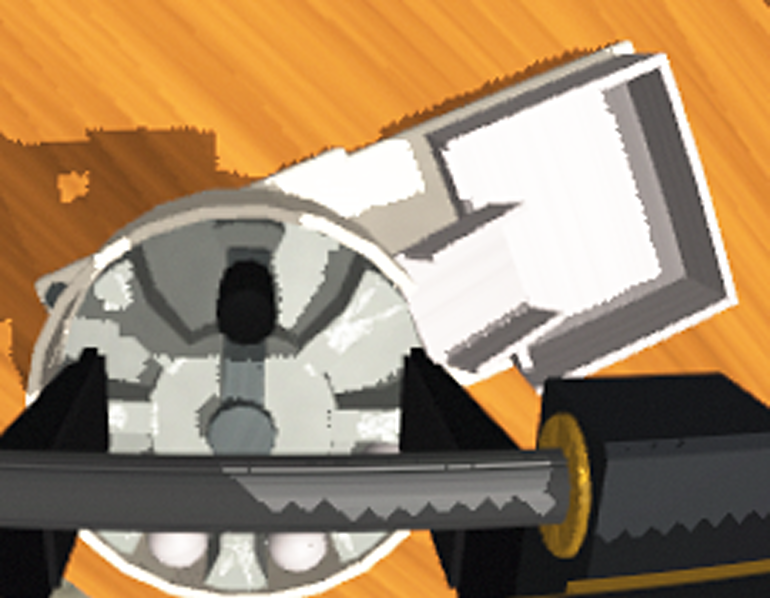

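```bash
python3 - <<'E'
from h import *
c=cam("wrist")
Z=lambda u,v:(u/2.85+235-.33,v/2.85+100-.33)
print("cam",ray(c,0,0)[0])
for z in (101,143): 
    u,v=proj(c,np.array([554.,-187.5,z]));print(z,(u-235)*2.85,(v-100)*2.85)
for p in [(247,318),(247,310),(247,285)]: print("kn",p,plane(c,*Z(*p),143),plane(c,*Z(*p),101))
print("hub",plane(c,*Z(241,428),109))
far=[plane(c,*Z(*p),55) for p in [(663,55),(737,299)]]
d=far[1]-far[0];print("far edge",far,np.linalg.norm(d),np.degrees(np.arctan2(d[1],d[0]))+90)
E
```

```text
cam [ 606.04127154 -143.81166262  383.67152389]
101 242.43863504461174 276.6525760074012
143 240.9301214791343 311.27645777448095
kn (247, 318) [ 553.7259702  -189.72158339  143.        ] [ 544.59633733 -197.73340233  101.        ]
kn (247, 310) [ 555.46439534 -188.12908358  143.        ] [ 546.63813802 -195.86299264  101.        ]
kn (247, 285) [ 560.84150155 -183.20241136  143.        ] [ 552.95361224 -190.07655841  101.        ]
hub [ 516.42880782 -220.84153424  109.        ]
far edge [array([ 724.97740745, -255.34600122,   55.        ]), array([ 681.97568404, -356.55378214,   55.        ])] 109.96437210993919 -23.0199373937199
```

Emit:
play_rows(moves=[[0, 0, 0.03, 0, 0, 0, 60], [0, 0, 0.03, 0, 0, 0, 60], [0, 0, 0.025, 0, 0, 0, 50], [0, 0, 0.013, 0, 0, 0, 40], [0, 0, 0, 0, 0, 0, 26], [0, 0, 0, 0, 0, 0, 26], [0, 0, 0, 0, 0, 0, 26]])

```text
t: 3.0
eef_pos: [556.9, -192.1, 128.3]
tcp_rot: [3.135, -0.0, 0.728]
ft_force: [-1.7, 1.7, -1.1]
opening: 0.276
```

```bash
cat > look.py <<'E'
import sys
from h import *
from cell import state
n=sys.argv[1]
out=[]
c=cam("scene");u,v=232,235
a=cv2.resize(c["img"][v-65:v+85,u-65:u+65],(520,600))
c=cam("wrist");cv2.imwrite(f"pics/{n}w.png",c["img"][:,:,::-1])
cv2.imwrite(f"pics/{n}s.png",a[:,:,::-1])
s=state();print(s["t"],s["eef_pos"],s["tcp_rot"],s["ft_force"],s["opening"])
E
python3 look.py p3
```

```text
3.1 [ 556.76178634 -191.87000573  128.32286371] [ 3.13544972e+00 -5.25639572e-05  7.28685165e-01] [-0.80581117  0.87482707  0.01544886] 0.2652502322992003
```

View pics/p3s.png

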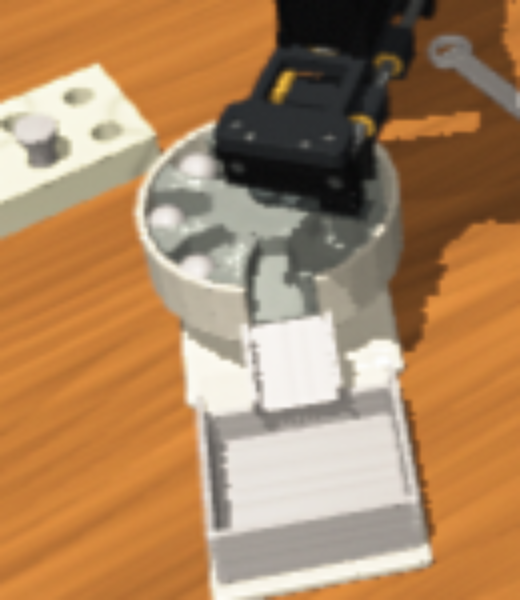

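View pics/p3w.png

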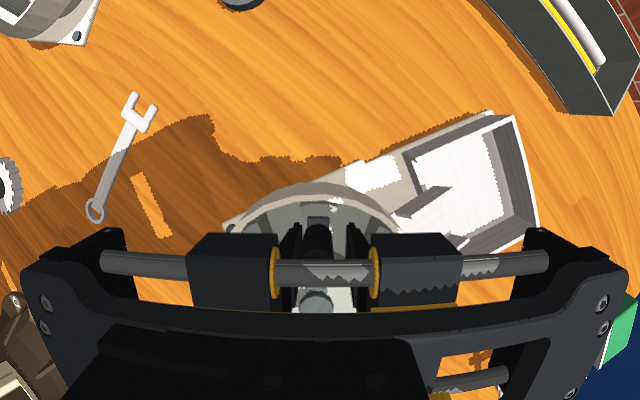

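Emit:
play_rows(moves=[[0, -0.002, 0, 0, 0, -0.035, 26], [0, -0.002, 0, 0, 0, -0.035, 26], [0, -0.002, 0, 0, 0, -0.035, 26], [0, -0.002, 0, 0, 0, -0.035, 26], [0, -0.002, 0, 0, 0, -0.035, 26], [0, -0.002, 0, 0, 0, -0.035, 26], [0, -0.002, 0, 0, 0, -0.035, 26], [0, -0.002, 0, 0, 0, -0.035, 26]])

```text
t: 3.9
eef_pos: [547.7, -182.7, 134.7]
tcp_rot: [3.122, 0.0, 1.018]
ft_force: [1.7, -1.0, -1.5]
opening: 0.262
```

```bash
cat > st.py <<'E'
from cell import state
import numpy as np
s=state();d=s["eef_pos"][:2]-[516.5,-220.8]
print(s["t"],s["eef_pos"].round(1),"r",np.hypot(*d).round(1),"ang",np.degrees(np.arctan2(d[1],d[0])).round(1),"yaw",np.degrees(s["tcp_rot"]).round(1),s["ft_force"].round(1),s["joints"].round(2))
E
python3 st.py
```

```text
3.9 [ 547.7 -182.7  134.7] r 49.2 ang 50.7 yaw [178.9   0.   58.3] [ 1.7 -1.  -1.5] [-0.44  0.53  1.79 -0.    0.8   0.12]
```

Emit:
play_rows(moves=[[0, -0.0024, 0.002, 0.004, 0, -0.025, 26], [0, -0.0024, 0.002, 0.004, 0, -0.025, 26], [0, -0.0024, 0.002, 0.004, 0, -0.025, 26], [0, -0.0024, 0.002, 0.004, 0, -0.025, 26], [0, -0.0024, 0.002, 0.004, 0, -0.03, 26], [0, -0.0024, 0.0015, 0.004, 0, -0.03, 26]])

```text
t: 4.5
eef_pos: [536.8, -176.8, 125.2]
tcp_rot: [3.139, 0.002, 1.188]
ft_force: [2.2, -1.3, 0.7]
opening: 0.257
```

```bash
python3 st.py; python3 look.py p4
```

```text
4.5 [ 536.8 -176.8  125.2] r 48.4 ang 65.3 yaw [1.798e+02 1.000e-01 6.800e+01] [ 2.2 -1.3  0.7] [-0.43  0.53  1.82 -0.    0.79 -0.05]
4.6 [ 536.33152983 -176.59891697  124.95167408] [3.14014167e+00 1.82282914e-03 1.18671944e+00] [ 0.62384327 -0.1310244  -0.51985948] 0.26168933468677563
```

View pics/p4s.png

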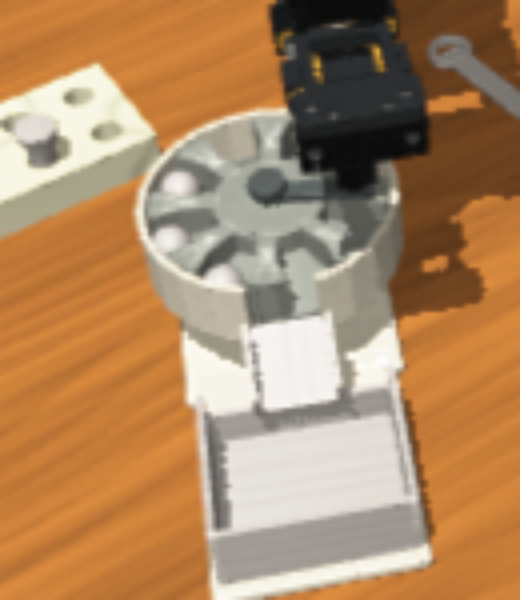

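View pics/p4w.png

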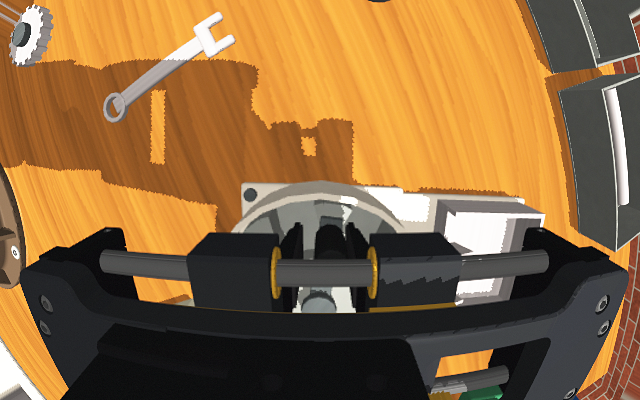

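Emit:
play_rows(moves=[[0.0003, -0.0024, -0.0005, 0.002, 0, -0.05, 26], [0.0003, -0.0024, 0.0007, 0.002, 0, -0.05, 26], [0.0003, -0.0024, 0.0007, 0.002, 0, -0.05, 26], [0.0003, -0.0024, 0.0007, 0.002, 0, -0.05, 26], [0.0003, -0.0024, 0.0007, 0.002, 0, -0.05, 26], [0.0003, -0.0024, 0.0007, 0.002, 0, -0.05, 26]])

```text
t: 5.2
eef_pos: [523.2, -171.1, 121.6]
tcp_rot: [-3.131, 0.0, 1.494]
ft_force: [1.6, -1.0, 1.4]
opening: 0.259
```

```bash
python3 st.py; python3 look.py p5
```

```text
5.2 [ 523.2 -171.1  121.6] r 50.1 ang 82.4 yaw [-179.4    0.    85.6] [ 1.6 -1.   1.4] [-0.43  0.52  1.85 -0.01  0.78 -0.35]
5.3 [ 522.83730379 -170.97758728  121.42840192] [-3.13020982e+00 -1.51481092e-04  1.49293775e+00] [-0.05968973  0.04004269 -0.28238209] 0.26153073030804563
```

View pics/p5s.png

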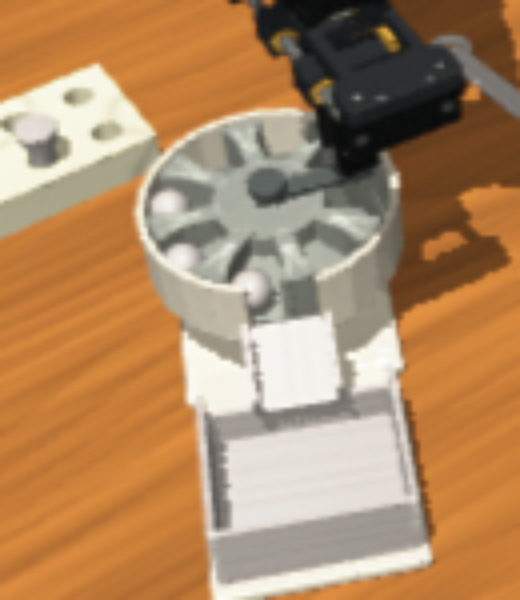

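Ball 1 is at the edge of the opening. The tool has sagged, so I'll raise it, then turn a little further and wait.

Emit:
play_rows(moves=[[0, 0, -0.006, 0, 0, 0, 26], [0, -0.0024, -0.0002, -0.003, 0, -0.035, 26], [0, -0.0024, 0.0005, -0.002, 0, -0.035, 26], [0, -0.001, 0, 0, 0, 0, 26], [0, 0, 0, 0, 0, 0, 26], [0, 0, 0, 0, 0, 0, 26], [0, 0, 0, 0, 0, 0, 26], [0, 0, 0, 0, 0, 0, 26]])

```text
t: 6.1
eef_pos: [517.6, -170.6, 128.4]
tcp_rot: [-3.135, -0.001, 1.554]
ft_force: [2.4, 0.2, -1.2]
opening: 0.26
```

```bash
python3 st.py; python3 look.py p6
```

```text
6.1 [ 517.6 -170.6  128.4] r 50.3 ang 88.7 yaw [-1.796e+02 -1.000e-01  8.900e+01] [ 2.4  0.2 -1.2] [-0.44  0.51  1.86 -0.    0.78 -0.42]
6.2 [ 517.65641373 -170.55913776  128.42177032] [-3.13531635e+00 -1.25629375e-03  1.55435061e+00] [ 1.58782554  0.05815645 -0.36806435] 0.25856143236468654
```

View pics/p6s.png

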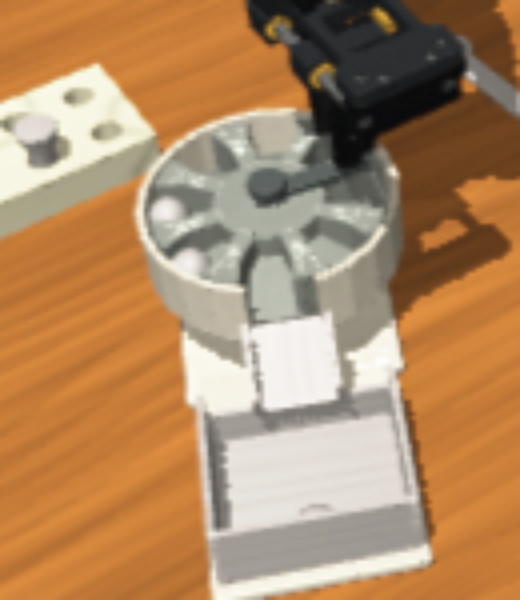

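Ball 1 has left the drum and shows at the tray's far wall, around (315,508) in the crop. I'll wait until it stops.

Emit:
play_rows(moves=[[0, 0, 0, 0, 0, 0, 26], [0, 0, 0, 0, 0, 0, 26], [0, 0, 0, 0, 0, 0, 26], [0, 0, 0, 0, 0, 0, 26], [0, 0, 0, 0, 0, 0, 26], [0, 0, 0, 0, 0, 0, 26], [0, 0, 0, 0, 0, 0, 26], [0, 0, 0, 0, 0, 0, 26]])

```text
t: 7.0
eef_pos: [517.7, -170.5, 128.4]
tcp_rot: [-3.135, -0.001, 1.554]
ft_force: [2.0, -0.3, -0.9]
opening: 0.259
```

```bash
python3 st.py; python3 look.py p7; python3 - <<'E'
from h import *
c=cam("top");cv2.imwrite("pics/t7.png",cv2.resize(c["img"][130:290,350:490],(560,600))[:,:,::-1][:,:,:])
E
```

```text
7.0 [ 517.7 -170.5  128.4] r 50.3 ang 88.7 yaw [-1.796e+02 -1.000e-01  8.900e+01] [ 2.  -0.3 -0.9] [-0.44  0.51  1.86 -0.    0.78 -0.42]
7.1 [ 517.65653451 -170.55106298  128.43554282] [-3.13519616e+00 -1.29905032e-03  1.55400895e+00] [ 0.86606941  0.61369622 -1.14117652] 0.26296185393473914
```

Emit:
play_rows(moves=[[0, 0, 0, 0, 0, 0, 26], [0, 0, 0, 0, 0, 0, 26], [0, 0, 0, 0, 0, 0, 26], [0, 0, 0, 0, 0, 0, 26], [0, 0, 0, 0, 0, 0, 26], [0, 0, 0, 0, 0, 0, 26], [0, 0, 0, 0, 0, 0, 26], [0, 0, 0, 0, 0, 0, 26]])

```text
t: 7.95
eef_pos: [517.7, -170.5, 128.4]
tcp_rot: [-3.135, -0.001, 1.554]
ft_force: [1.1, 0.4, -1.0]
opening: 0.262
```

```bash
python3 st.py; python3 look.py p8; python3 - <<'E'
import cv2,numpy as np
a=cv2.imread("pics/p7s.png");b=cv2.imread("pics/p8s.png");print(cv2.absdiff(a,b)[380:].max(),cv2.absdiff(a,b).max())
cv2.imwrite("pics/p78.png",np.hstack([a[300:],b[300:]])[:, :800])
E
```

```text
7.95 [ 517.7 -170.5  128.4] r 50.3 ang 88.7 yaw [-1.796e+02 -1.000e-01  8.900e+01] [ 1.1  0.4 -1. ] [-0.44  0.51  1.86 -0.    0.78 -0.42]
8.05 [ 517.6410414  -170.54218269  128.42682325] [-3.13515138e+00 -1.29324145e-03  1.55404709e+00] [ 0.83952869 -0.06667238 -0.80855168] 0.26173651330139214
4 4
```

View pics/p8s.png

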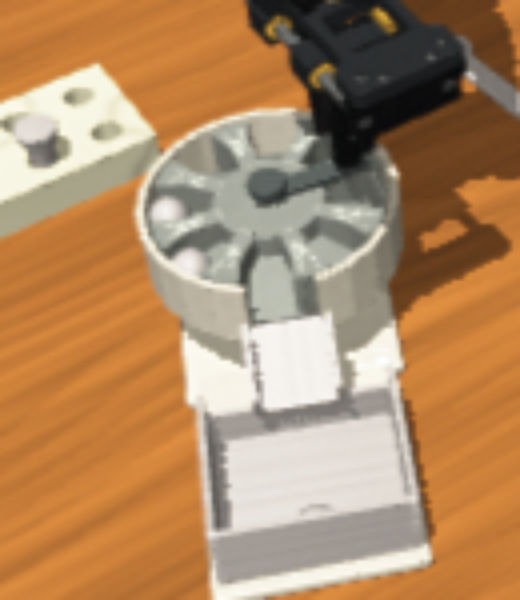

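View pics/t7.png

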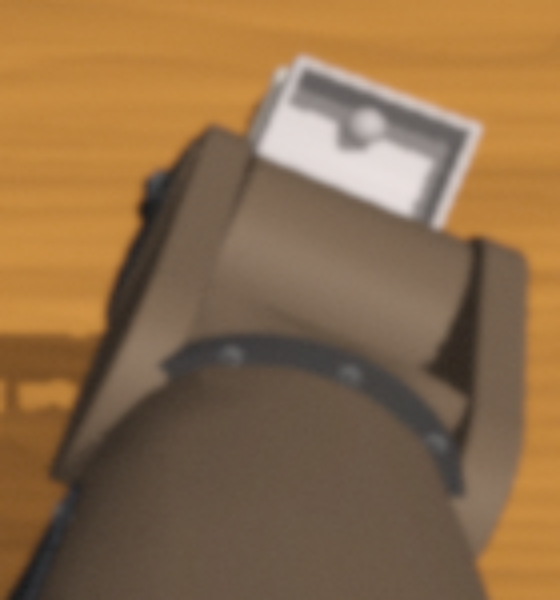

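View pics/p8w.png

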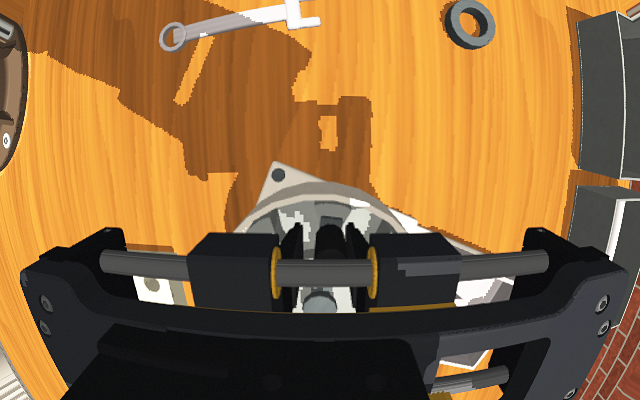

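Ball 1 is at rest: the two pictures 1 s apart match, and the top view shows it lying at the tray's far wall. Next I'll turn for ball 2.

Emit:
play_rows(moves=[[0, -0.0024, 0.0002, -0.001, 0, -0.045, 26], [0, -0.0024, 0.0002, 0, 0, -0.045, 26], [0, -0.0024, 0.0002, 0, 0, -0.045, 26], [0, -0.0024, 0.0002, 0, 0, -0.045, 26], [0, -0.0024, 0.0002, 0, 0, -0.045, 26], [0, -0.0024, 0.0002, 0, 0, -0.045, 26]])

```text
t: 8.65
eef_pos: [504.8, -172.3, 128.3]
tcp_rot: [-3.141, -0.0, 1.834]
ft_force: [2.0, 0.3, -0.2]
opening: 0.259
```

```bash
python3 st.py
```

```text
8.65 [ 504.8 -172.3  128.3] r 49.9 ang 103.6 yaw [-180.    -0.   105.1] [ 2.   0.3 -0.2] [-0.45  0.49  1.89 -0.    0.76 -0.72]
```

Emit:
play_rows(moves=[[0, -0.0024, 0.0002, 0, 0, -0.045, 26], [0, -0.0024, 0.0002, 0, 0, -0.045, 26], [0, -0.0024, 0.0002, 0, 0, -0.045, 26], [0, -0.0024, 0.0002, 0, 0, -0.045, 26], [0, -0.0024, 0.0002, 0, 0, -0.045, 26], [0, -0.0024, 0.0002, 0, 0, -0.045, 26], [0, -0.0024, 0.0002, 0, 0, -0.045, 26]])

```text
t: 9.35
eef_pos: [490.4, -178.7, 128.2]
tcp_rot: [3.139, 0.003, 2.162]
ft_force: [2.1, 1.4, 1.2]
opening: 0.26
```

```bash
python3 st.py; python3 look.py p9
```

```text
9.35 [ 490.4 -178.7  128.2] r 49.5 ang 121.9 yaw [1.798e+02 1.000e-01 1.239e+02] [2.1 1.4 1.2] [-0.48  0.48  1.92  0.    0.74 -1.07]
9.45 [ 490.07237593 -178.79977641  128.13730001] [3.13930748e+00 2.07301493e-03 2.16056501e+00] [0.31276937 0.14010153 0.35079181] 0.26116359350824114
```

View pics/p9s.png

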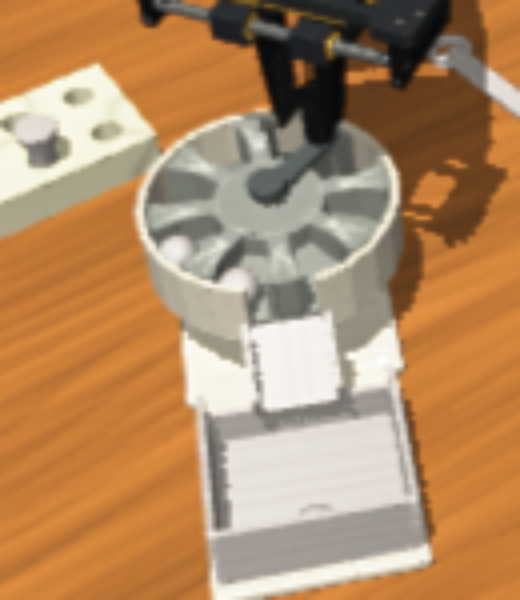

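Emit:
play_rows(moves=[[0, -0.0024, 0.0002, 0, 0, -0.04, 26], [0, -0.0024, 0.0002, 0, 0, -0.04, 26], [0, -0.0024, 0.0002, 0, 0, -0.04, 26], [0, -0.0024, 0.0002, 0, 0, -0.04, 26], [0, 0, 0, 0, 0, 0, 26], [0, 0, 0, 0, 0, 0, 26], [0, 0, 0, 0, 0, 0, 26], [0, 0, 0, 0, 0, 0, 26]])

```text
t: 10.25
eef_pos: [482.6, -184.1, 127.6]
tcp_rot: [3.14, 0.002, 2.314]
ft_force: [0.6, -0.7, -0.0]
opening: 0.262
```

```bash
python3 st.py; python3 look.py p10
```

```text
10.25 [ 482.6 -184.1  127.6] r 50.0 ang 132.7 yaw [1.799e+02 1.000e-01 1.326e+02] [ 0.6 -0.7 -0. ] [-0.49  0.47  1.93  0.    0.73 -1.24]
10.35 [ 482.59598951 -184.11152865  127.64595903] [3.13947999e+00 1.92813148e-03 2.31488307e+00] [ 0.14294623  0.39402746 -0.00576666] 0.26055368719023037
```

View pics/p10s.png

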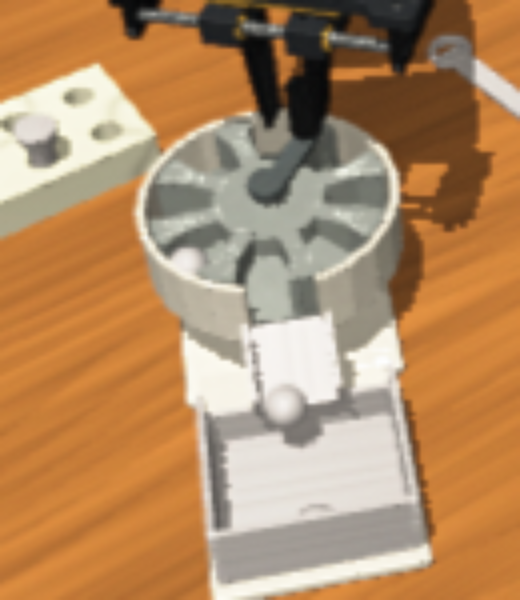

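Ball 2 is on the chute and ball 3 is still in its pocket. I'll open the jaws, rise straight up and let ball 2 settle.

Emit:
play_rows(moves=[[0, 0, 0, 0, 0, 0, 40], [0, 0, 0, 0, 0, 0, 55], [0, 0, 0, 0, 0, 0, 55], [0, 0, -0.015, 0, 0, 0, 55], [0, 0, -0.03, 0, 0, 0, 55], [0, 0, -0.04, 0, 0, 0, 55], [0, 0, -0.04, 0, 0, 0, 55], [0, 0, -0.02, 0, 0, 0, 55]])

```text
t: 11.15
eef_pos: [481.1, -183.6, 274.7]
tcp_rot: [-3.141, -0.005, 2.314]
ft_force: [0.3, 0.7, -0.2]
opening: 0.546
```

Emit:
play_rows(moves=[[-0.04, 0, 0, 0, 0, 0, 55], [-0.01, 0, 0, 0, 0, 0, 55], [0, 0, 0, 0, 0, 0, 55], [0, 0, 0, 0, 0, 0, 55], [0, 0, 0, 0, 0, 0, 55], [0, 0, 0, 0, 0, 0, 55], [0, 0, 0, 0, 0, 0, 55], [0, 0, 0, 0, 0, 0, 55]])

```text
t: 11.95
eef_pos: [514.1, -219.0, 277.4]
tcp_rot: [3.141, -0.003, 2.315]
ft_force: [-1.0, 0.3, 0.1]
opening: 0.549
```

```bash
python3 st.py; python3 look.py p11
```

```text
11.95 [ 514.1 -219.   277.4] r 3.0 ang 143.6 yaw [180.   -0.2 132.6] [-1.   0.3  0.1] [-0.52  0.35  1.66  0.    1.14 -1.27]
12.05 [ 514.16402967 -219.10116548  277.39997665] [ 3.14103767e+00 -2.97625664e-03  2.31481833e+00] [ 0.59177191  0.25661136 -0.24403078] 0.5524174452956232
```

Emit:
play_rows(moves=[[0, 0, 0, 0, 0, 0, 55], [0, 0, 0, 0, 0, 0, 55], [0, 0, 0, 0, 0, 0, 55], [0, 0, 0, 0, 0, 0, 55], [0, 0, 0, 0, 0, 0, 55]])

```text
t: 12.55
eef_pos: [514.2, -219.1, 277.5]
tcp_rot: [3.141, -0.003, 2.315]
ft_force: [-0.0, -0.1, 0.5]
opening: 0.549
```

```bash
python3 look.py p12; python3 - <<'E'
from h import *
a=cv2.imread("pics/p11s.png");b=cv2.imread("pics/p12s.png");print(cv2.absdiff(a,b).max())
c=cam("top");cv2.imwrite("pics/t12.png",c["img"][:,:,::-1])
c=cam("scene");cv2.imwrite("pics/s12.png",c["img"][:,:,::-1])
E
```

```text
12.65 [ 514.16542159 -219.10705045  277.45370307] [ 3.14101046e+00 -2.83631948e-03  2.31477973e+00] [ 0.77258166 -0.98768169  0.17180257] 0.5494654250809692
3
```

View pics/p12s.png

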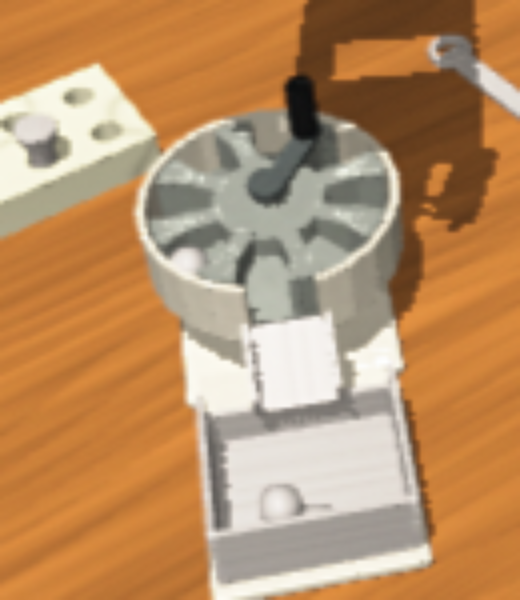

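View pics/t12.png

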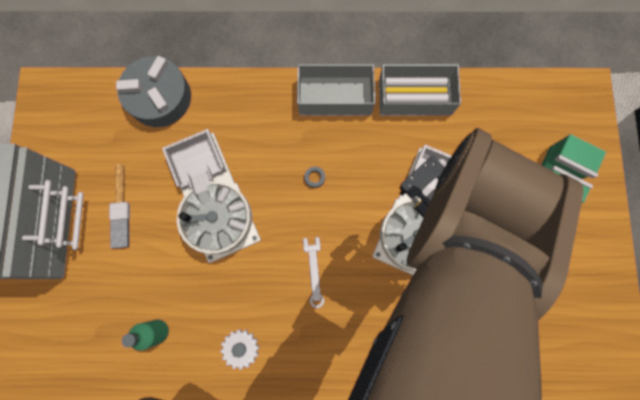

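View pics/s12.png

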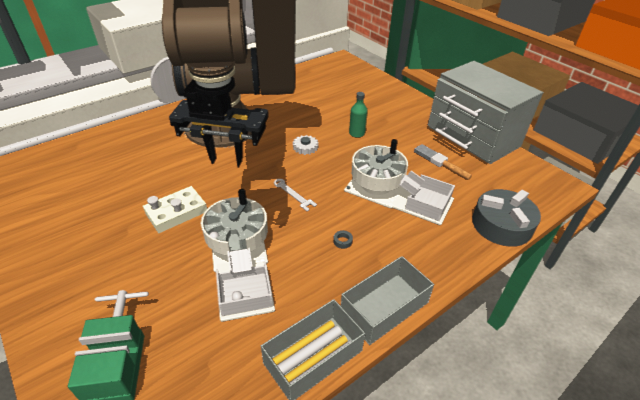

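View pics/p12w.png

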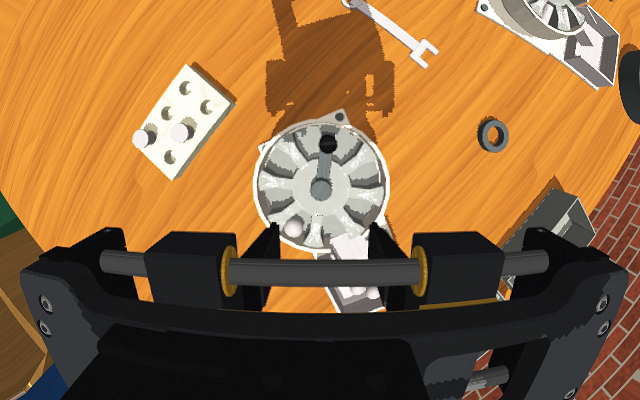

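The drum still holds one ball, but the arm hides part of the tray. I'll swing aside to check it.

Emit:
play_rows(moves=[[0.03, 0.03, 0, 0, 0, 0, 55], [0.03, 0.03, 0, 0, 0, 0, 55], [0.03, 0.03, 0, 0, 0, 0, 55], [0.03, 0.03, 0, 0, 0, 0, 55], [0.03, 0.03, 0, 0, 0, 0, 55], [0.03, 0.03, 0, 0, 0, 0, 55], [0, 0, 0, 0, 0, 0, 55], [0, 0, 0, 0, 0, 0, 55]])

```text
t: 13.55
eef_pos: [525.2, 43.5, 277.8]
tcp_rot: [3.14, -0.002, 2.312]
ft_force: [0.1, -0.5, -0.0]
opening: 0.553
```

```bash
python3 look.py p13; python3 - <<'E'
from h import *
c=cam("top");cv2.imwrite("pics/t13.png",cv2.resize(c["img"][130:290,350:490],(560,640),interpolation=cv2.INTER_CUBIC)[:600,:,::-1])
a=cv2.imread("pics/p12s.png");b=cv2.imread("pics/p13s.png");print(cv2.absdiff(a,b)[380:].max())
E
```

```text
13.65 [525.28959747  42.4636483  277.78292695] [ 3.14028158e+00 -2.03538997e-03  2.31027869e+00] [ 0.69500934  0.31594896 -0.15220261] 0.5535026537276215
4
```

View pics/t13.png

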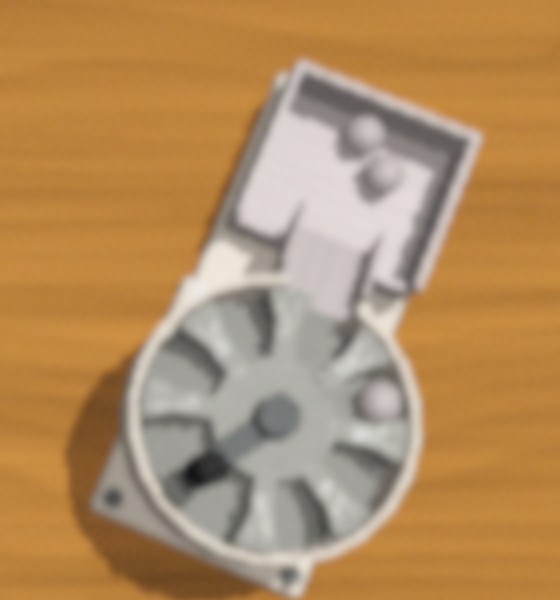

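The top view shows two balls lying still in the tray, at (366,133) and (380,175) in the crop. The third is in its drum pocket, about 45 degrees from the opening, and the knob is free. I'm handing the job in.

```bash
python3 -c "
from cell import *
print(job_done())"
```

```text
the job is handed in; nothing more can be done
None
```

The job is done and handed in at about 13.7 s, well inside the 38 s limit: two balls are in the tray and the third is still in the drum.

I set the jaws loosely around the ball feeder's knob and turned the drum about 45° counter-clockwise, which let ball 1 out. I then stopped for about 2 s and turned a further 45° or so, which let ball 2 out. After that I opened the jaws, rose straight up and moved the arm clear.

**Last checks:**
- **Order:** two pictures about 1 s apart showed ball 1 still, before I turned the drum for ball 2.
- **Final state:** the top view shows two balls in the tray and the third in its pocket, about 45° short of the opening. Nothing in the tray moved between the last two scene pictures.
- **Other feeder:** it looked unchanged in the last full views, and the arm did not go near it while turning the drum; moving clear at the end passed at about 280 mm, above anything there.
- **Forces:** wrist force readings stayed under about 3 N.

**What disagreed or drifted:**
- **Drum axis position:** different views disagreed by 3–6 mm.
- **Feeder direction:** its +x direction differed by about 3° between views. The loose hold on the knob absorbed both of these.
- **Tool height:** it drifted between about 121 and 135 mm during the first turn, and I corrected it.

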